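# Slide a pot onto the narrow pan of a check scale and click its draught cover shut

### The arm

A 7-joint arm with a two-finger parallel gripper is mounted at the origin on a cart in front of the work surface, level with it; the furniture and walls round the work are solid. World frame = base frame: x ahead of the robot, y to its left, z up, the work surface at z = 0. Lengths are in m, angles in rad, forces in N, time in s.
With the tool pointing down it reaches from about 0.4 to 0.875 m from the base axis. Payload 4.4 kg.
Tool frame: the origin (TCP) lies at the very end of the fingers, on their centre line; the grasp point (between the pads) lies 19 mm behind it; z points along the fingers, y is the direction in which the jaws open and shut (so a half turn about z gives the same grasp; the last joint's range is limited). The gripper opens to 85 mm and grips with 20 to 120 N. Pads are 22 mm wide; open, the fingers measure 114 mm over their backs; the gripper's body (76 mm by 85 mm) begins 54 mm behind the grasp point. The pads swing forward as they close: fully open they stand 13 mm farther back than shut.
Start: joints at [1.222, 0.628, 0.038, 1.517, -0.027, 0.996, -0.02], TCP at [0.181, -0.624, 0.231] pointing down, gripper open.
Joint ranges: [-3.06, 3.06], [-0.37, 2.12], [-1.25, 1.32], [0.18, 2.47], [-1.1, 4.24], [0.23, 1.98], [-2.94, 2.94]. Speed limits (rad/s): [2.57, 2.57, 3.14, 3.14, 3.14, 3.14, 3.14].

### API

Orientations are given as [roll, pitch, yaw] about the fixed x, y, z axes, in that order (R = Rz(yaw) Ry(pitch) Rx(roll)).
In Python, from workcell import get_state, capture, finish_job, search_frame, pinpoint gives the robot as it stands.
- The arm moves only by the shell command python3 -m crank 'ROWS' [FORCE]. ROWS is JSON, a list of rows, each a list of 5 numbers: the shift along the tool's x, y, z in m, then the turn about the tool's z in degrees, then the finger opening in m, from 0 to 0.0854. A call has 1 to 12 rows; each row is the pose to reach, as a shift and turn from the pose commanded when the call began, along the tool's axes at that moment; what a row does not reach only later rows make up. A row lasts 1/12 s, in which the tool goes at most 41.7 mm and 7.16 degrees, less where a joint would pass 70% of its speed; a pose out of reach is approached as far as the arm can. A call with a gripper value outside its range is refused whole. The fingers move at their own pace and stop on an object; FORCE is the grip in N (left out, the last holds). Time passes only in rows, so rows that repeat a pose let the fingers close. It gives the time, the measured TCP pose, the force and the opening at its end, in the units of the state.
- get_state(): the state, without advancing time (a new reading comes with each control period).
- capture(name): name is "scene" or "top" or "wrist"; returns a dict with "frame" (420x560x3 uint8, blue, green, red), "range_z" (420x560 float32, m along the optical axis (not along the pixel's ray), 0 where there is no reading), "fx", "fy", "cx", "cy" (pixels), "k1" (the pictures are not rectified: a ray, as slopes to the right and down, at radius r is drawn at 1 + k1 r^2 times it, then the intrinsics apply), "cam_to_world" (4x4, takes a point from camera to world coordinates). Camera axes: x right, y up, looking along -z (the intrinsics and any distortion apply to the point x, -y, -z); pixel columns grow to the right and rows downward; lengths in m; the calibration is good to about 2 mm. A picture is of the moment at which its call begins.
- finish_job(): hands the job in, once; it reports no verdict.
Trained networks look in the newest picture that a camera, given by its name, has taken for a name from the list of things; names that differ only in an ending like _2 or _b are one class to them, and where a whole thing is asked for, a point or a joint stands for the part that bears it (a point fixed in the world has none). Each returns a list of dicts, best first, with "p" (0 to 1); they miss things now and then, are a little off and sometimes report something else, mostly with a low value. They report only what shows in the picture. A call takes as long as a camera call. They do not tell look-alikes from the thing itself.
- search_frame(target, camera): "rect" ([left, top, width, height] in pixels, round what is visible of it).
- pinpoint(target, camera): "xy" ([column, row] in pixels: a listed point, or the origin of a listed thing).
The state is a dict: "clock": time; "qpos": joint angles; "qvel": joint speeds; "effort": joint torques, N m; "ee_pos": TCP position; "ee_rot": TCP orientation; "contact_force": force on the tool from outside, world axes, zero at the start; "moment": the same for the moment, N m; "finger_gap": opening from 0.0 (shut) to 1.0 (fully open).
Only numpy, scipy, OpenCV 4.12 (cv2) and the standard library are available. Lean on these libraries where they do the work, as an engineer would, in place of code of your own. Each camera call takes 0.05 s, during which the arm holds its last target.

### The job

Weigh the pot: without lifting it, slide it along the scale's deck and across the gap until it stands upright and centred (to about a centimetre) on the narrow weighing pan. Then swing the draught cover down and press its orange tab until the catches click and hold it shut, and let go. Do not knock over or shift the other things on the table.

Things in the scene. Friction and masses are not known exactly. Their poses are not given: they have to be found in the camera images.
- scale: White check scale fixed to the table, foot 360 x 150 mm. Origin: on the table under the scale; own +x runs from the infeed deck towards the pan, z up. Positions below are in this frame, mm. Two hinge posts stand beyond the pan at x 123 to 147, y 58 to 70 on either side, up to z 120. A low grey read-out (z up to 32) lies at x -60 to 60, y 73 to 118.
- deck_mid (a point): Middle of the top of the aluminium infeed deck, at (-91.5, 0, 60) in the scale's frame. Deck: x -175 to -8, y -55 to 55, no rims; then a 26 mm gap, then the pan. A grey catch post stands on each side near the deck's end at x -28 to -6, y 68.5 to 82.5, up to z 128; its steel nose reaches in to y 60 at z 122.
- pan_top (a point): Centre of the top of the steel weighing pan, at (50, 0, 59) in the scale's frame, same axes as the scale. The pan is 64 mm along x by 50 mm along y, on a slim column, 1 mm lower than the deck, free on all sides.
- pot: Low round pot with a white lid, 90 mm diameter, 32 mm high, 0.1 to 0.2 kg, plain cylinder to the touch. Origin: centre of its underside; z is its axis. It stands on the deck at first; it is wider than the pan, and too wide for most grippers, and slides when pushed low on its side and stops when the push stops.
- cover (a joint): Angle of the draught cover, rad: 0 = level, shut; grows as it swings up about the scale's y; stop at 1.5. Starts between 1.25 and 1.45, where friction holds it. A weak spring lifts it to about 0.6 if let go before the catches (between them it can hang near 0.06). At the tab it takes about 3 N, and about 7 N from 0.1 to 0.05 rad to pass the catches; clicked, it rests below 0.03.
- cover_hinge (a point): Hinge line of the cover, at (135, 0, 115) in the scale's frame, along its y. The cover: black frame with a clear panel, 160 mm from hinge line to free edge, 112 mm wide, 6 mm thick, mid-plane through the hinge line. Shut, it lies over the pan, free edge towards the deck (x -25), underside at z 112.
- cover_tab (a point): Middle of the top (outer) face of the orange press tab at the cover's free edge, 149 mm from the hinge line and 6 mm outside the cover's mid-plane; tab 22 x 50 mm. Moves with the cover; its z is the outward normal of the cover.
- stamp: Bystander: black and grey self-inking stamp, 39 x 58 x 74 mm, origin centre of underside.
- ink_tin: Bystander: red flat tin, 68 x 106 x 19 mm, origin centre of underside.
- bottle: Bystander: dark pump bottle, 50 mm diameter, 160 mm high, origin centre of underside.
There are look-alikes about, which are no part of the job. What is shaped like the pot but purple is not meant.

How it is judged:
By the outcome, as a careful person would: the job done as asked, in the order asked, and still so for the second after the job is handed in, with the robot touching nothing.
It also fails if it takes over 64 s, if anything falls off the work surface, if the arm or the gripper's body presses on something with over 40 N, if the wrist force passes 120 N, or if a joint passes its speed limit or range.

## Working session

There is one attempt and no reset: what is moved stays moved. The work goes in short steps, Python scripts to look and compute and a shell command to move; the robot and the scene stay as the last step left them, time stands still between calls to the robot, and variables do not carry over. Pictures are saved under pics/ and viewed, and the job is handed in when it is done.

```bash
ls; mkdir -p pics
cat > h.py <<'E'
import numpy as np, cv2
from workcell import get_state, capture, finish_job, search_frame, pinpoint
def undist(c,u,v):
    x=(np.asarray(u,float)-c["cx"])/c["fx"]; y=(np.asarray(v,float)-c["cy"])/c["fy"]
    K=np.array([[c["fx"],0,c["cx"]],[0,c["fy"],c["cy"]],[0,0,1]])
    p=cv2.undistortPoints(np.stack([np.atleast_1d(u),np.atleast_1d(v)],-1).astype(np.float64)[:,None],K,np.array([c["k1"],0,0,0.]))[:,0]
    return p
def ray(c,u,v):
    p=undist(c,u,v); d=np.stack([p[:,0],-p[:,1],-np.ones(len(p))],-1)
    T=np.array(c["cam_to_world"]); return T[:3,3], d@T[:3,:3].T
def atz(c,u,v,z):
    o,d=ray(c,u,v); s=(z-o[2])/d[:,2]; return o+d*s[:,None]
def atdepth(c,u,v):
    o,d=ray(c,u,v); z=c["range_z"][np.atleast_1d(np.round(v).astype(int)),np.atleast_1d(np.round(u).astype(int))]
    return o+d*z[:,None]
def cloud(c):
    H,W=c["range_z"].shape; vv,uu=np.mgrid[0:H,0:W]
    o,d=ray(c,uu.ravel(),vv.ravel()); P=o+d*c["range_z"].ravel()[:,None]; P[c["range_z"].ravel()==0]=np.nan
    return P.reshape(H,W,3)
def proj(c,P):
    T=np.array(c["cam_to_world"]); q=(np.atleast_2d(P)-T[:3,3])@T[:3,:3]
    s=np.stack([q[:,0]/-q[:,2],-q[:,1]/-q[:,2]],-1); r2=(s**2).sum(1,keepdims=True); s=s*(1+c["k1"]*r2)
    return s*[c["fx"],c["fy"]]+[c["cx"],c["cy"]]
def tri(rs):
    A=np.zeros((3,3));b=np.zeros(3)
    for o,d in rs:
        d=d.ravel()/np.linalg.norm(d); M=np.eye(3)-np.outer(d,d); A+=M;b+=M@o
    return np.linalg.solve(A,b)
E
cat > a.py <<'E'
from h import *
import pickle
print(get_state())
cs={}
for n in ("scene","top","wrist"):
    c=capture(n); cs[n]=c; cv2.imwrite(f"pics/0_{n}.png",c["frame"])
    print(n,np.round(c["cam_to_world"],3).tolist(),c["fx"],c["k1"],(c["range_z"]>0).mean())
    for t in ["scale","deck_mid","pan_top","pot","cover_hinge","cover_tab","stamp","ink_tin","bottle"]:
        r=pinpoint(t,n); print(t,[(np.round(x["xy"]).tolist(),round(x["p"],2)) for x in r[:4]])
pickle.dump(cs,open("c0.pkl","wb"))
print(get_state()["clock"])
E
python3 a.py
```

```text
pics
{'clock': 0.0, 'qpos': array([ 1.22225937,  0.62936764,  0.03843728,  1.51836391, -0.02699664,
        0.99626439, -0.0199833 ]), 'qvel': array([-1.04202735e-04,  1.33594085e-03, -3.57227319e-04, -3.93488608e-04,
        5.69022224e-04,  7.93530366e-05,  1.34312654e-04]), 'effort': array([-3.14578610e-04, -5.63407123e+01,  1.22624215e+00, -1.93448067e+01,
        1.10369897e-02,  1.04994662e-02,  4.21166291e-06]), 'ee_pos': array([ 0.18119871, -0.62359427,  0.23037635]), 'ee_rot': array([-3.13970745e+00,  2.57874797e-05,  2.82759381e-01]), 'contact_force': array([ 0.31758011,  0.22648596, -0.05820898]), 'moment': array([-0.03155821, -0.03566328,  0.02623076]), 'finger_gap': 1.0011418312139935}
scene [[-0.618, 0.584, -0.526, -0.044], [-0.786, -0.454, 0.42, 0.657], [0.006, 0.673, 0.74, 1.032], [0.0, 0.0, 0.0, 1.0]] 526.986613918658 -0.15030387636517942 0.9959863945578231
scale [([312.0, 224.0], 0.76)]
deck_mid [([342.0, 200.0], 0.88)]
pan_top [([292.0, 217.0], 0.77), ([175.0, 274.0], 0.75)]
pot [([334.0, 201.0], 0.94), ([232.0, 316.0], 0.68)]
cover_hinge [([254.0, 210.0], 0.87), (
[... 246 characters left out ...]
012, 0.092, 0.996, 1.114], [0.0, 0.0, 0.0, 1.0]] 405.53665378600823 -0.11041107940626134 0.9961607142857143
scale [([300.0, 242.0], 0.95)]
deck_mid [([337.0, 251.0], 0.98)]
pan_top [([284.0, 235.0], 0.94)]
pot [([191.0, 275.0], 0.96), ([329.0, 249.0], 0.6)]
cover_hinge [([251.0, 224.0], 0.83)]
cover_tab [([255.0, 223.0], 0.64)]
stamp [([389.0, 178.0], 0.74)]
ink_tin [([318.0, 169.0], 0.8)]
bottle [([177.0, 211.0], 0.93)]
wrist [[0.279, 0.91, 0.305, 0.26], [-0.96, 0.265, 0.089, -0.6], [-0.0, -0.318, 0.948, 0.375], [0.0, 0.0, 0.0, 1.0]] 315.0641839661485 -0.041238251434993496 0.9959566326530612
scale []
deck_mid []
pan_top []
pot []
cover_hinge []
cover_tab []
stamp []
ink_tin []
bottle []
1.5
```

View pics/0_scene.png

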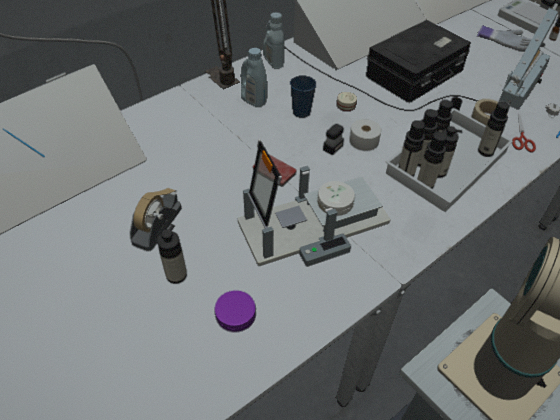

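View pics/0_top.png

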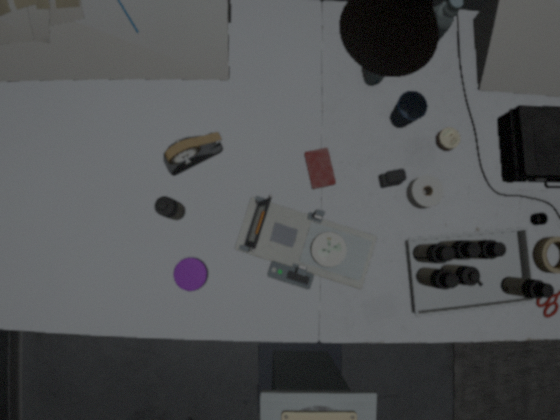

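```bash
cat > b.py <<'E'
from h import *
import pickle
cs=pickle.load(open("c0.pkl","rb"))
for n in ("scene","top"):
    c=cs[n]
    for t,pt in {"scene":{"deck":(342,200),"pan":(292,217),"pot":(334,201),"hinge":(254,210),"tab":(264,160),"stamp":(330,150),"tin":(274,172),"bottle":(174,273)},"top":{"deck":(337,251),"pan":(284,235),"pot":(329,249),"hinge":(251,224),"tab":(255,223),"stamp":(389,178),"tin":(318,169),"bottle":(177,211)}}[n].items():
        print(n,t,np.round(atdepth(c,[pt[0]],[pt[1]])[0],4))
c=cs["top"];P=cloud(c)
# triangulated points
for t,a,b in (("deck",(342,200),(337,251)),("pan",(292,217),(284,235)),("hinge",(254,210),(251,224)),("tab",(264,160),(255,223))):
    print("tri",t,np.round(tri([ray(cs["scene"],*[[x] for x in a]),ray(cs["top"],*[[x] for x in b])]),4))
for n,(x,y,w,h) in {"scene":(220,130,190,140),"top":(220,180,170,120)}.items():
    cv2.imwrite(f"pics/1_{n}.png",cv2.resize(cs[n]["frame"][y:y+h,x:x+w],None,fx=4,fy=4,interpolation=cv2.INTER_CUBIC))
E
python3 b.py
```

```text
scene deck [ 0.5163 -0.0025  0.0926]
scene pan [0.5687 0.1092 0.0615]
scene pot [0.5262 0.0145 0.0919]
scene hinge [0.6521 0.1616 0.0485]
scene tab [0.6034 0.1661 0.2581]
scene stamp [ 0.7223 -0.1602  0.0175]
scene tin [0.5564 0.1762 0.2653]
scene bottle [0.6148 0.4152 0.0448]
top deck [ 0.5392 -0.0278  0.091 ]
top pan [0.5775 0.1061 0.0659]
top pot [ 0.5438 -0.0068  0.0953]
top hinge [0.5996 0.1891 0.1357]
top tab [0.5991 0.1778 0.1853]
top stamp [ 0.7327 -0.1665  0.0763]
top tin [0.7625 0.0145 0.0198]
top bottle [0.6297 0.3777 0.1028]
tri deck [ 0.5404 -0.0334  0.0505]
tri pan [0.577  0.1042 0.0503]
tri hinge [0.603  0.1925 0.1146]
tri tab [0.5932 0.1745 0.2709]
```

View pics/1_scene.png

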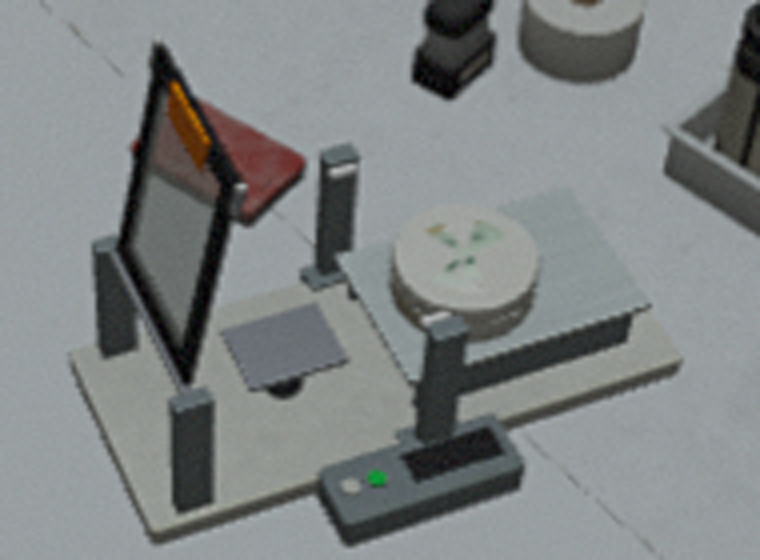

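View pics/1_top.png

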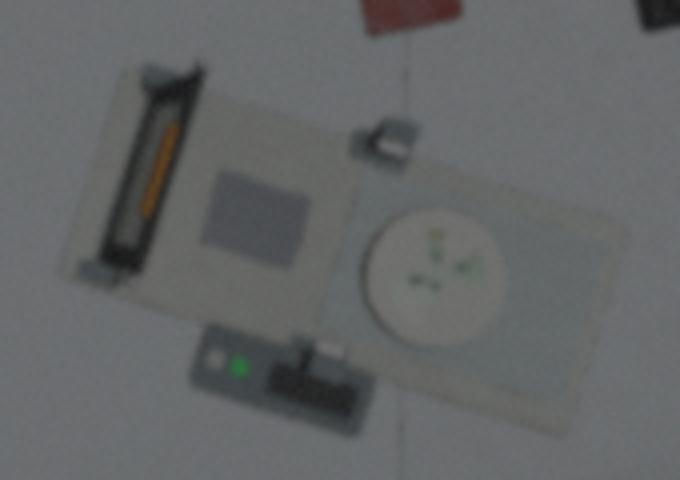

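```bash
cat > fit.py <<'E'
from h import *
import pickle
from scipy.optimize import least_squares
cs=pickle.load(open("c0.pkl","rb"))
off={"scene":(220,130),"top":(220,180)}
ob=[("scene",568,188,-175,-55,60),("scene",650,305,-175,55,60),("scene",340,255,-8,-55,60),
("scene",220,335,82,-25,59),("scene",250,390,82,25,59),("scene",315,305,18,-25,59),("scene",347,358,18,25,59),
("top",220,170,82,-25,59),("top",203,243,82,25,59),("top",310,193,18,-25,59),("top",292,270,18,25,59),
("top",575,398,-175,55,60),("top",320,335,-8,55,60)]
def uv(n,U,V): return ((U+.5)/4-.5+off[n][0],(V+.5)/4-.5+off[n][1])
def W(p,P):
    c,s=np.cos(p[2]),np.sin(p[2]); P=np.atleast_2d(P)
    return np.stack([p[0]+c*P[:,0]-s*P[:,1],p[1]+s*P[:,0]+c*P[:,1],P[:,2]],-1)
M=np.array([o[3:] for o in ob])/1000.
def res(p):
    X=W(p,M); r=[]
    for o,x in zip(ob,X):
        x=x+[0,0,0]
        q=proj(cs[o[0]],x)[0]; r+=list(q-uv(o[0],o[1],o[2]))
    return np.array(r)
for sel in ("both","scene","top"):
    m=np.repeat([sel in("both",o[0]) for o in ob],2)
    s=least_squares(lambda p:res(p)[m],[.565,.055,1.3],loss="soft_l1"); print(sel,s.x,np.degrees(s.x[2]),np.abs(res(s.x)[m]).max())
    if sel=="both": print(np.round(res(s.x).reshape(-1,2),1).tolist()); p=s.x; np.save("pose.npy",p)
def S(Wp):
    d=np.atleast_2d(Wp)[:,:2]-p[:2]; c,s=np.cos(p[2]),np.sin(p[2]); return np.stack([c*d[:,0]+s*d[:,1],-s*d[:,0]+c*d[:,1],np.atleast_2d(Wp)[:,2]],-1)
for n in ("scene","top"):
    P=cloud(cs[n]); Q=S(P.reshape(-1,3)).reshape(P.shape)*1000
    np.save(f"Q_{n}.npy",Q)
    f=cs[n]["frame"].astype(int)
    x,y,z=Q[...,0],Q[...,1],Q[...,2]
    for nm,m in (("deck",(x>-170)&(x<-130)&(abs(y)<50)&(z>40)&(z<75)),("pan",(x>25)&(x<75)&(abs(y)<20)&(z>40)&(z<75)),("pottop",(x>-180)&(x<10)&(abs(y)<60)&(z>80)&(z<105)),("table",(x<-200)&(abs(z)<20)&(x>-230)&(abs(y)<100))):
        v=Q[m]; print(n,nm,len(v),np.round(np.nanmedian(v,0),1), np.round(np.nanpercentile(v,[2,98],axis=0)[:,:2].mean(0),1),np.round(np.ptp(np.nanpercentile(v,[2,98],axis=0),0),1))
    m=(x>20)&(x<190)&(abs(y)<62)&(z>130)&(z<300)
    v=Q[m]; A=np.polyfit(v[:,2]-115,v[:,0]-135,1); print(n,"cover",len(v),A,"angle",np.arctan2(1,-A[0]),v[:,2].max(), "resid",np.std(v[:,0]-135-np.polyval(A,v[:,2]-115)))
    hsv=cv2.cvtColor(cs[n]["frame"],cv2.COLOR_BGR2HSV); o=(hsv[...,0]>8)&(hsv[...,0]<20)&(hsv[...,1]>150)&m
    if o.sum(): print("orange",o.sum(),np.round(np.median(Q[o],0),1))
E
python3 fit.py
```

```text
both [0.5628921  0.05890901 1.29298154] 74.08238495184015 3.4349725323198754
[[-0.5, -1.1], [0.3, -1.1], [-1.6, -0.4], [-0.2, -1.6], [0.3, -0.6], [0.1, -1.4], [0.5, -0.3], [0.0, 0.5], [-1.4, 0.6], [0.9, 2.0], [-0.2, 1.2], [-3.4, 2.1], [-0.9, -1.0]]
scene [0.56073799 0.0607741  1.28579516] 73.67063574118924 1.4722474622572577
top [0.56581305 0.05749981 1.31704324] 75.46101931748493 2.0672690804765352
scene deck 450 [-149.4    1.7   61. ] [-149.9    0.8] [38.4 94.3  7.5]
scene pan 255 [50.   0.2 59.3] [49.4  0.1] [46.8 37.9  8.6]
scene pottop 860 [-64.3   9.   93.2] [-65.7   6.8] [80.5 83.6 14.8]
scene table 501 [-217.4   17.7    2.3] [-2.16e+02  2.00e-01] [ 27.3 192.7   8.6]
scene cover 1463 [-0.17725068  1.52708501] angle 1.3953677014910146 277.58698179165333 resid 1.6680480706883314
orange 121 [113.    0.8 266.3]
top deck 577 [-1.495e+02  1.000e-01  6.170e+01] [-149.7    0. ] [37.9 95.6  7.9]
top pan 298 [50.1  0.1 60.6] [49.9  0. ] [48.  38.5  8.6]
top pottop 1020 [-67.3   1.7  94.3] [-67.6   1.6] [81.5 80.7  8.8]
top table 781 [-214.8    0.8    2.9] [-215.     0.4] [ 28.9 191.7   8.1]
top cover 599 [-0.18850548  3.28232551] angle 1.3844772179094293 277.4295939080228 resid 1.8487058536356633
orange 29 [111.2  -2.6 274.5]
```

```bash
python3 -m crank '[[0,0,-0.03,-6,0.085],[0.005,-0.005,-0.06,-12,0.085],[0.017,-0.016,-0.09,-18,0.085],[0.034,-0.03,-0.1,-25,0.085],[0.05,-0.044,-0.1,-32,0.085],[0.066,-0.058,-0.1,-39,0.085],[0.082,-0.072,-0.1,-46,0.085],[0.098,-0.086,-0.1,-53,0.085],[0.114,-0.1,-0.1,-60,0.085],[0.13,-0.115,-0.1,-66,0.085],[0.146,-0.13,-0.1,-72,0.085],[0.16,-0.144,-0.1,-78,0.085]]'
python3 - <<'E'
from h import *
s=get_state(); print(s["qpos"].round(3),s["ee_pos"].round(3),np.degrees(s["ee_rot"]).round(1))
Q=np.load("Q_top.npy");  
c=__import__("pickle").load(open("c0.pkl","rb"))["top"];P=cloud(c)
for a in ((410,230,530,310),(160,190,190,225)): print(np.nanpercentile(P[a[1]:a[3],a[0]:a[2],2],99.5),np.nanmin(P[a[1]:a[3],a[0]:a[2],:2],axis=(0,1)),np.nanmax(P[a[1]:a[3],a[0]:a[2],:2],axis=(0,1)))
E
```

```text
clock: 2.5
ee_pos: [0.2956, -0.44, 0.3315]
ee_rot: [3.141, 0.0, 1.65]
contact_force: [-0.1, 0.1, 0.0]
finger_gap: 0.992
[ 1.171  0.366 -0.344  1.703  0.136  1.095  0.864] [ 0.296 -0.44   0.332] [180.    0.   94.5]
0.1839782870884174 [ 0.38019546 -0.61205447] [ 0.60818017 -0.23044899]
0.1637587478057688 [0.6014738  0.36538761] [0.69887134 0.45128084]
```

```bash
python3 -m crank '[[0.014,0.011,0,-6,0.085],[0.028,0.022,0,-12,0.085],[0.043,0.033,0,-18,0.085],[0.058,0.043,0,-24,0.085],[0.072,0.054,0,-30,0.085],[0.086,0.065,0,-36,0.085],[0.1,0.076,0,-42,0.085],[0.115,0.087,0,-48,0.085],[0.13,0.097,0,-54,0.085],[0.144,0.108,0,-60,0.085],[0.158,0.118,0,-66,0.085],[0.172,0.129,0,-72,0.085]]'
python3 - <<'E'
from h import *
s=get_state(); print(s["qpos"].round(3),s["ee_pos"].round(3),np.degrees(s["ee_rot"]).round(1))
E
```

```text
clock: 3.5
ee_pos: [0.4111, -0.2597, 0.3315]
ee_rot: [-3.141, 0.0, 2.906]
contact_force: [-0.1, -0.4, -0.3]
finger_gap: 0.993
[ 1.025  0.342 -0.704  1.803  0.249  1.086  1.567] [ 0.411 -0.26   0.332] [-180.     0.   166.5]
```

```bash
python3 -m crank '[[-0.006,0.017,0,-6,0.085],[-0.011,0.034,0,-12,0.085],[-0.017,0.051,0,-18,0.085],[-0.023,0.068,0,-24,0.085],[-0.028,0.085,0,-30,0.085],[-0.034,0.102,0,-36,0.085],[-0.04,0.12,0,-42,0.085],[-0.045,0.137,0,-48,0.085],[-0.051,0.154,0,-54,0.085],[-0.057,0.171,0,-60,0.085],[-0.062,0.188,0,-66,0.085],[-0.068,0.205,0,-72,0.085]]'
cat > look.py <<'E'
from h import *
import sys,pickle
s=get_state(); print(s["clock"],s["qpos"].round(3),s["ee_pos"].round(4),np.degrees(s["ee_rot"]).round(1),s["contact_force"].round(1),s["finger_gap"].round(3))
k=sys.argv[1]; cs={}
for n in sys.argv[2:]:
    c=capture(n); cs[n]=c; cv2.imwrite(f"pics/{k}_{n}.png",c["frame"])
pickle.dump(cs,open(f"c{k}.pkl","wb"))
E
python3 look.py 2 wrist
```

```text
clock: 4.5
ee_pos: [0.5261, -0.0769, 0.3314]
ee_rot: [-3.141, -0.0, -2.121]
contact_force: [-0.2, 0.4, -0.5]
finger_gap: 0.997Traceback (most recent call last):
  File "look.py", line 3, in <module>
    s=get_state(); print(s["clock"],s["qpos"].round(3),s["ee_pos"].round(4),np.degrees(s["ee_rot"]).round(1),s["contact_force"].round(1),s["finger_gap"].round(3))
                                                                                                                                         ^^^^^^^^^^^^^^^^^^^^^
AttributeError: 'float' object has no attribute 'round'
```

```bash
sed -i 's/s\["finger_gap"\].round(3)/round(s["finger_gap"],3)/' look.py; python3 look.py 2 wrist
```

```text
4.5 [ 0.752  0.51  -1.02   1.688  0.462  1.207  2.21 ] [ 0.5261 -0.0769  0.3314] [-180.    -0.  -121.5] [-0.2  0.4 -0.5] 0.997
```

View pics/2_wrist.png

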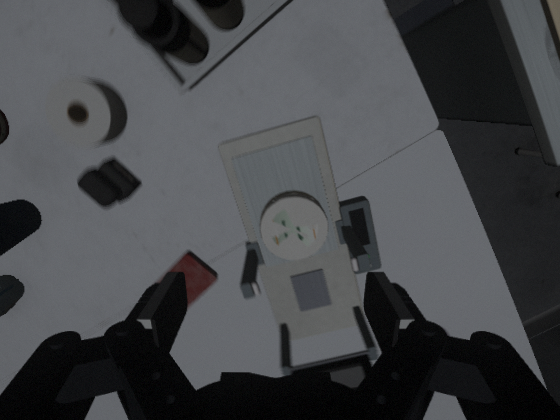

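Run:
```python
from h import *
import pickle
c=pickle.load(open("c2.pkl","rb"))["wrist"]
f=c["frame"][110:320,210:390]; f=cv2.convertScaleAbs(f,alpha=1.6)
cv2.imwrite("pics/2b.png",cv2.resize(f,None,fx=2.85,fy=2.85,interpolation=cv2.INTER_CUBIC))
p=np.load("pose.npy")
from math import cos,sin
C,S_=cos(p[2]),sin(p[2])
for P in [(-175,-55,60),(-175,55,60),(-8,-55,60),(-8,55,60),(18,-25,59),(18,25,59),(82,-25,59),(82,25,59)]:
    x,y,z=np.array(P)/1000; print(P,proj(c,[p[0]+C*x-S_*y,p[1]+S_*x+C*y,z]).round(1))
```

```text
(-175, -55, 60) [[228.8 155.9]]
(-175, 55, 60) [[310.2 132.8]]
(-8, -55, 60) [[264.3 265.4]]
(-8, 55, 60) [[337.4 247. ]]
(18, -25, 59) [[288.5 275.2]]
(18, 25, 59) [[321.  267.1]]
(82, -25, 59) [[298.9 309.9]]
(82, 25, 59) [[330.2 302.5]]
```

View pics/2b.png

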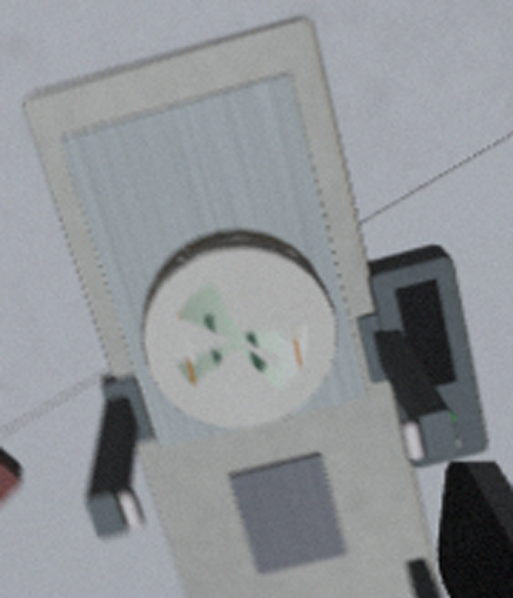

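```bash
cat > fit2.py <<'E'
from h import *
import pickle
from scipy.optimize import least_squares
exec(open("fit.py").read().split("def uv")[0])
cs=pickle.load(open("c0.pkl","rb")); cs.update(pickle.load(open("c2.pkl","rb")))
def uv(n,U,V): return (U/2.85+210-.3,V/2.85+110-.3) if n=="wrist" else ((U+.5)/4-.5+off[n][0],(V+.5)/4-.5+off[n][1])
ob+=[("wrist",62,138,-175,-55,60),("wrist",293,73,-175,55,60),("wrist",163,442,-8,-55,60),("wrist",370,395,-8,55,60),("wrist",230,475,18,-25,59),("wrist",320,454,18,25,59),("wrist",345,551,82,25,59),("wrist",260,573,82,-25,59)]
M=np.array([o[3:] for o in ob])/1000.
def W(p,P):
    c,s=np.cos(p[2]),np.sin(p[2]); P=np.atleast_2d(P)
    return np.stack([p[0]+c*P[:,0]-s*P[:,1],p[1]+s*P[:,0]+c*P[:,1],P[:,2]],-1)
def S(Wp,p):
    d=np.atleast_2d(Wp)[:,:2]-p[:2]; c,s=np.cos(p[2]),np.sin(p[2]); return np.stack([c*d[:,0]+s*d[:,1],-s*d[:,0]+c*d[:,1],np.atleast_2d(Wp)[:,2]],-1)
if __name__=="__main__":
    px={"scene":.5,"top":.39,"wrist":.76}
    def res(p):
        X=W(p,M); r=[]
        for o,x in zip(ob,X): r+=list((proj(cs[o[0]],x)[0]-uv(o[0],o[1],o[2]))/px[o[0]])
        return np.array(r)
    for sel in ("all","wrist","scene","top"):
        m=np.repeat([sel in("all",o[0]) for o in ob],2)
        s=least_squares(lambda p:res(p)[m],[.565,.055,1.3],loss="soft_l1"); print(sel,s.x.round(4),np.degrees(s.x[2]).round(2),np.abs(res(s.x)[m]).max())
        if sel=="all": p=s.x; np.save("pose.npy",p); print(res(p).reshape(-1,2).round(1).tolist())
    print(S(atz(cs["wrist"],[294.2],[228.6],.092),p)*1000, atz(cs["wrist"],[294.2],[228.6],.092))
    print("top",S(atz(cs["top"],[220+435/4],[180+277/4],.092),p)*1000,"scene",S(atz(cs["scene"],[220+465/4],[130+255/4],.092),p)*1000)
    P=cloud(cs["wrist"]); Q=S(P.reshape(-1,3),p)*1000; x,y,z=Q.T
    for nm,m in (("deck",(x>-170)&(x<-130)&(abs(y)<50)&(z>40)&(z<75)),("pan",(x>25)&(x<75)&(abs(y)<20)&(z>40)&(z<75)),("pottop",(x>-180)&(x<10)&(abs(y)<60)&(z>80)&(z<105))):
        v=Q[m]; print(nm,len(v),np.median(v,0).round(1),np.percentile(v,[2,98],axis=0).round(1).tolist())
E
python3 fit2.py
```

```text
all [0.562  0.0606 1.2862] 73.69 11.161450253217126
[[-0.7, -0.8], [0.3, -0.5], [-3.5, 0.2], [-1.0, -2.5], [-0.3, -0.3], [-0.4, -1.9], [0.3, 0.5], [-1.4, 1.7], [-5.4, 1.8], [0.9, 6.0], [-2.2, 3.7], [-11.2, 7.2], [-4.5, -1.8], [-0.8, -2.6], [-0.1, -2.2], [-2.0, 1.3], [-1.3, -0.5], [-1.3, -0.9], [0.1, -1.5], [0.2, 0.2], [-1.8, -0.5]]
wrist [0.5616 0.0623 1.2911] 73.97 2.47742041841974
scene [0.5609 0.0608 1.2853] 73.64 3.0169874728276227
top [0.5659 0.0577 1.3138] 75.28 5.57695705821128
[[-66.814242     1.70874678  92.        ]] [[ 0.54162213 -0.00303039  0.092     ]]
top [[-69.84450262  -0.82194534  92.        ]] scene [[-69.97297332   2.17664333  92.        ]]
deck 2274 [-150.5    0.7   60.7] [[-169.2, -47.9, 58.9], [-131.0, 48.0, 62.3]]
pan 745 [49.3  0.2 59.9] [[25.9, -19.2, 58.4], [74.0, 19.0, 61.4]]
pottop 3575 [-71.8   2.   93.5] [[-110.9, -38.2, 86.4], [-29.2, 41.4, 95.1]]
```

```bash
python3 - <<'E'
import numpy as np; np.save("pose.npy",[.5618,.0615,1.2885])
E
python3 -m crank '[[-0.002,0.002,0.03,-2,0.06],[-0.004,0.004,0.06,-4,0.06],[-0.006,0.006,0.09,-6,0.06],[-0.008,0.0085,0.12,-8,0.06],[-0.008,0.0085,0.15,-10,0.06],[-0.008,0.0085,0.18,-10,0.06],[-0.008,0.0085,0.2,-10,0.06],[-0.008,0.0085,0.22,-10,0.06],[-0.008,0.0085,0.23,-10,0.06],[-0.008,0.0085,0.23,-10,0.06]]'; python3 look.py 3 wrist
```

```text
clock: 5.38
ee_pos: [0.5215, -0.0666, 0.0995]
ee_rot: [3.138, -0.002, -1.952]
contact_force: [-0.3, 0.5, -0.1]
finger_gap: 0.705
5.3833 [ 0.589  0.785 -0.818  1.962  0.83   0.775  2.038] [ 0.5215 -0.0666  0.0995] [ 1.798e+02 -1.000e-01 -1.118e+02] [-0.3  0.5 -0.1] 0.705
```

View pics/3_wrist.png

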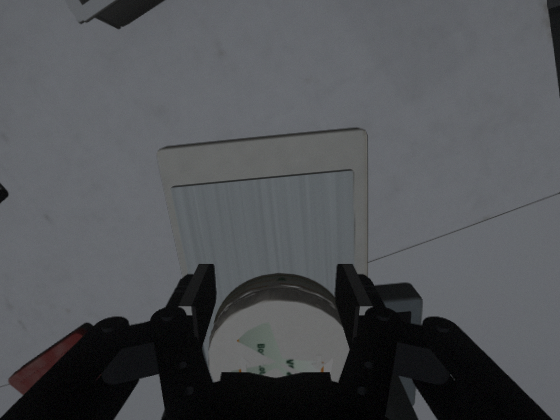

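Run:
```python
from h import *; from fit2 import S
import pickle
c=pickle.load(open("c3.pkl","rb"))["wrist"]; p=np.load("pose.npy")
P=cloud(c); Q=S(P.reshape(-1,3),p).reshape(P.shape)*1000
print("tcp",S([[.5215,-.0666,.0995]],p)*1000, proj(c,[.5215,-.0666,.0995]))
for y0,y1,x0,x1 in ((262,340,188,216),(262,340,336,366)):
    q=Q[y0:y1,x0:x1].reshape(-1,3); q=q[q[:,2]>85]; print(len(q),np.nanpercentile(q,[2,50,98],axis=0).round(1).tolist())
for r in range(255,345,8): print(r,[Q[r,u].round(0).tolist() for u in (195,207,212,342,350,360)])
x,y,z=Q[260:,:,].reshape(-1,3).T
m=(x>-130)&(x<0)&(abs(y)<60)&(z>86)&(z<98)&(x>-118); v=Q[260:].reshape(-1,3)[m]; print(np.percentile(v,[1,99],axis=0).round(1))
```

```text
tcp [[-134.25562566    3.02108903   99.5       ]] [[274.19435347 271.98996289]]
1852 [[-148.0, -36.9, 91.5], [-143.1, -27.0, 128.8], [-92.7, -23.3, 159.1]]
2138 [[-142.5, 32.0, 92.3], [-136.8, 34.3, 129.2], [-85.4, 43.5, 160.4]]
255 [[-129.0, -49.0, 60.0], [-129.0, -41.0, 61.0], [-129.0, -38.0, 61.0], [-120.0, 45.0, 60.0], [-120.0, 50.0, 62.0], [-99.0, 66.0, 23.0]]
263 [[-124.0, -50.0, 60.0], [-124.0, -41.0, 62.0], [-123.0, -38.0, 61.0], [-114.0, 45.0, 60.0], [-114.0, 50.0, 61.0], [-92.0, 66.0, 23.0]]
271 [[-148.0, -32.0, 116.0], [-147.0, -26.0, 117.0], [-144.0, -26.0, 110.0], [-141.0, 35.0, 117.0], [-141.0, 38.0, 116.0], [-85.0, 66.0, 23.0]]
279 [[-148.0, -30.0, 123.0], [-146.0, -26.0, 121.0], [-141.0, -26.0, 113.0], [-139.0, 34.0, 120.0], [-140.0, 37.0, 123.0], [-136.0, 43.0, 117.0]]
287 [[-147.0, -29.0, 130.0], [-143.0, -26.0, 124.0], [-136.0, -27.0, 113.0], [-135.0, 34.0, 120.0], [-141.0, 35.0, 130.0], [-140.0, 39.0, 130.0]]
295 [[-147.0, -27.0, 135.0], [-139.0, -26.0, 123.0], [-133.0, -27.0, 114.0], [-133.0, 33.0, 123.0], [-141.0, 34.0, 135.0], [-140.0, 38.0, 135.0]]
303 [[-148.
[... 195 characters left out ...]
, -28.0, 117.0], [-125.0, 33.0, 124.0], [-134.0, 34.0, 137.0], [-139.0, 36.0, 143.0]]
319 [[-141.0, -27.0, 143.0], [-129.0, -27.0, 126.0], [-80.0, -46.0, 60.0], [-123.0, 32.0, 126.0], [-132.0, 33.0, 138.0], [-137.0, 35.0, 145.0]]
327 [[-138.0, -27.0, 143.0], [-126.0, -28.0, 128.0], [-74.0, -47.0, 61.0], [-92.0, 38.0, 94.0], [-129.0, 33.0, 139.0], [-133.0, 35.0, 145.0]]
335 [[-133.0, -28.0, 142.0], [-67.0, -52.0, 60.0], [-90.0, -39.0, 90.0], [-85.0, 38.0, 93.0], [-125.0, 33.0, 140.0], [-143.0, 32.0, 160.0]]
343 [[-152.0, -18.0, 169.0], [-60.0, -53.0, 60.0], [-87.0, -39.0, 93.0], [-80.0, 38.0, 94.0], [-122.0, 32.0, 141.0], [-147.0, 30.0, 169.0]]
[[-113.2  -41.2   86.8]
 [ -58.1   38.5   94.8]]
```

```bash
python3 -m crank '[[0,-0.001,0.012,-3,0.06],[0,-0.002,0.022,-5.5,0.06],[0,-0.002,0.03,-5.5,0.06],[0,-0.002,0.036,-5.5,0.06],[0,-0.002,0.04,-5.5,0.06],[0,-0.002,0.04,-5.5,0.06]]'; python3 look.py 4 wrist scene
```

```text
clock: 5.93
ee_pos: [0.5246, -0.067, 0.0612]
ee_rot: [3.141, -0.0, -1.856]
contact_force: [0.1, -0.6, -0.4]
finger_gap: 0.705
5.9333 [ 0.565  0.848 -0.782  1.976  0.925  0.724  2.057] [ 0.5246 -0.067   0.0612] [ 180.    -0.  -106.3] [ 0.1 -0.6 -0.4] 0.705
```

View pics/4_wrist.png

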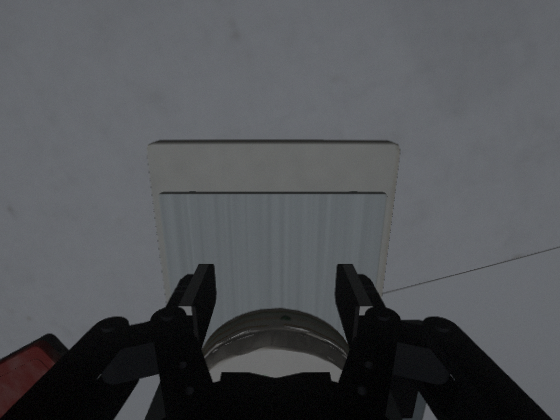

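View pics/4_scene.png

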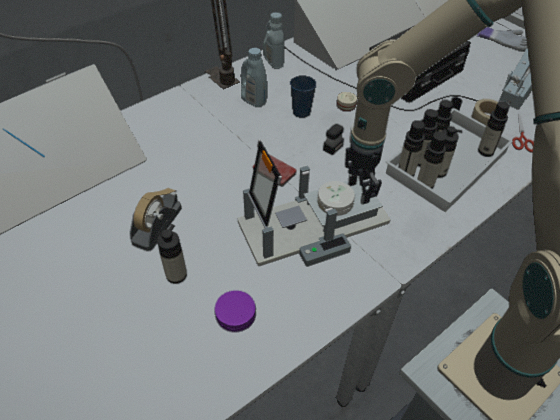

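Run:
```python
from h import *; from fit2 import S
import pickle
c=pickle.load(open("c4.pkl","rb"))["wrist"]; p=np.load("pose.npy")
P=cloud(c); Q=S(P.reshape(-1,3),p)*1000
Q=Q[np.isfinite(Q[:,0])]
g=Q[(abs(Q[:,0]+133)<70)&(abs(Q[:,1])<120)&(Q[:,2]>68)]
for z in range(70,220,8):
    v=g[(g[:,2]>=z)&(g[:,2]<z+8)]
    if len(v): print(z,len(v),v[:,1].min().round(),v[:,1].max().round(),v[:,0].min().round(),v[:,0].max().round())
```

```text
70 2128 -42.0 44.0 -145.0 -91.0
78 2288 -43.0 44.0 -145.0 -95.0
86 4707 -44.0 44.0 -145.0 -93.0
94 1461 -43.0 44.0 -145.0 -95.0
102 1139 -51.0 53.0 -146.0 -122.0
110 2356 -62.0 62.0 -147.0 -120.0
118 7241 -63.0 64.0 -147.0 -119.0
126 4149 -64.0 64.0 -151.0 -119.0
134 7780 -65.0 65.0 -152.0 -122.0
142 9490 -67.0 68.0 -152.0 -132.0
150 3267 -67.0 67.0 -154.0 -142.0
```

```bash
python3 -m crank '[[0,0,0,0,0.03],[0,0,0,0,0.03],[0,0,0,0,0.03],[-0.004,0,0,0,0.03],[-0.008,0,0,0,0.03],[-0.014,0,0,0,0.03],[-0.02,0,0,0,0.03],[-0.026,0,0,0,0.03],[-0.032,0,0,0,0.03],[-0.038,0,0,0,0.03],[-0.044,0,0,0,0.03],[-0.044,0,0,0,0.03]]'; python3 look.py 5 wrist scene
```

```text
clock: 7.03
ee_pos: [0.5377, -0.0225, 0.0616]
ee_rot: [-3.141, 0.002, -1.853]
contact_force: [0.8, 0.5, 0.3]
finger_gap: 0.356
7.0333 [ 0.479  0.855 -0.784  1.952  0.914  0.735  1.994] [ 0.5377 -0.0225  0.0616] [-1.800e+02  1.000e-01 -1.062e+02] [0.8 0.5 0.3] 0.356
```

View pics/5_wrist.png

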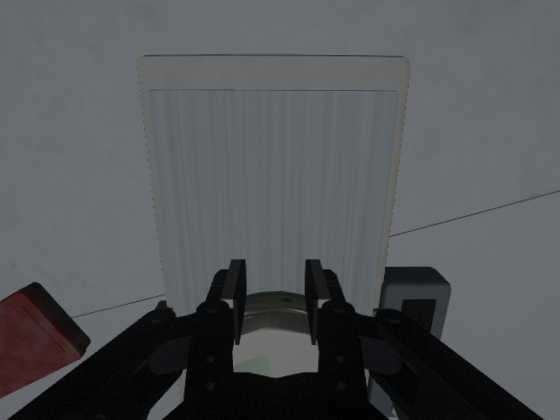

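```bash
cat > an.py <<'E'
from h import *; from fit2 import S
import pickle,sys
k=sys.argv[1]
cs=pickle.load(open(f"c{k}.pkl","rb")); p=np.load("pose.npy")
s=get_state(); print("tcp",(S([s["ee_pos"]],p)*1000).round(1),"yaw err",(np.degrees(s["ee_rot"][2]-p[2])+180).round(2))
for n,c in cs.items():
    P=cloud(c); Q=S(P.reshape(-1,3),p)*1000; Q=Q[np.isfinite(Q[:,0])]
    if n=="wrist":
        t=s["ee_pos"]; tx=(S([t],p)*1000)[0]
        g=Q[(abs(Q[:,0]-tx[0])<45)&(abs(Q[:,1])<120)&(Q[:,2]>66)&~((Q[:,2]<97)&(Q[:,0]>tx[0]+12))]
        for z in range(66,180,12):
            v=g[(g[:,2]>=z)&(g[:,2]<z+12)]
            if len(v): print(z,len(v),np.percentile(v[:,1],[.5,99.5]).round(),np.percentile(v[:,0],[.5,99.5]).round())
    f=c["frame"]; 
    m=(Q[:,2]>86)&(Q[:,2]<100)&(abs(Q[:,1])<58)&(Q[:,0]>tx[0]+14 if n=="wrist" else Q[:,0]>-200)&(Q[:,0]<110)
    v=Q[m]; 
    if len(v)>50: print(n,"pot pts",len(v),np.percentile(v,[1,50,99],axis=0).round(1).tolist())
E
python3 an.py 5
python3 - <<'E'
import cv2
f=cv2.imread("pics/5_scene.png")[130:270,220:410]; cv2.imwrite("pics/5_sc.png",cv2.resize(f,None,fx=4,fy=4,interpolation=cv2.INTER_CUBIC))
E
```

```text
tcp [[-89.   -0.2  61.3]] yaw err -0.08
66 1151 [-28.  28.] [-98. -77.]
78 1500 [-28.  28.] [-98. -77.]
90 1598 [-28.  28.] [-98. -75.]
102 2536 [-46.  46.] [-100.  -80.]
114 8117 [-50.  51.] [-100.  -75.]
126 8561 [-56.  56.] [-104.  -75.]
138 13400 [-61.  61.] [-104.  -83.]
150 3637 [-63.  63.] [-107.  -97.]
wrist pot pts 3313 [[-74.9, -18.5, 90.3], [-64.2, 0.1, 93.5], [-51.5, 18.7, 94.8]]
scene pot pts 859 [[-86.3, -38.7, 86.6], [-34.6, 4.3, 93.4], [9.3, 42.2, 98.8]]
```

View pics/5_sc.png

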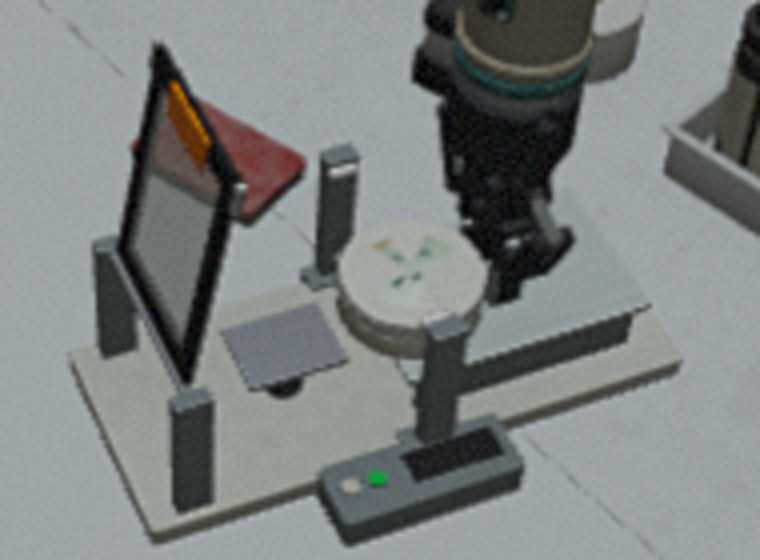

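```bash
python3 -m crank '[[-0.005,0,0,0,0.03],[-0.011,0,0,0,0.03],[-0.017,0,0,0,0.03],[-0.023,0,0,0,0.03],[-0.029,0,0,0,0.03],[-0.035,0,0,0,0.03],[-0.041,0,0,0,0.03],[-0.047,0,0,0,0.03],[-0.053,0,0,0,0.03],[-0.059,0,0,0,0.03],[-0.065,0,0,0,0.03],[-0.065,0,0,0,0.03]]'; python3 look.py 6 wrist scene;python3 an.py 6
python3 - <<'E'
import cv2
f=cv2.imread("pics/6_scene.png")[130:270,220:410]; cv2.imwrite("pics/6_sc.png",cv2.resize(f,None,fx=4,fy=4,interpolation=cv2.INTER_CUBIC))
E
```

```text
clock: 8.13
ee_pos: [0.5558, 0.0399, 0.0616]
ee_rot: [-3.141, 0.002, -1.853]
contact_force: [0.1, 0.8, 0.2]
finger_gap: 0.354
8.1333 [ 0.36   0.872 -0.784  1.9    0.895  0.764  1.916] [0.5558 0.0399 0.0616] [-1.800e+02  1.000e-01 -1.062e+02] [0.1 0.8 0.2] 0.354
tcp [[-24.2  -0.3  61.4]] yaw err -0.09
66 2550 [-82.  80.] [-33. -12.]
78 3166 [-82.  80.] [-33. -12.]
90 3785 [-82.  80.] [-33. -11.]
102 5117 [-82.  80.] [-35. -13.]
114 11086 [-82.  79.] [-35. -10.]
126 11290 [-82.  80.] [-39. -10.]
138 13365 [-61.  61.] [-40. -19.]
150 3646 [-63.  64.] [-42. -32.]
wrist pot pts 3332 [[-10.0, -18.6, 90.1], [0.8, 0.0, 93.4], [13.3, 18.6, 94.7]]
scene pot pts 927 [[-20.8, -38.0, 86.7], [30.6, 6.1, 92.9], [73.6, 45.8, 98.4]]
```

View pics/6_sc.png

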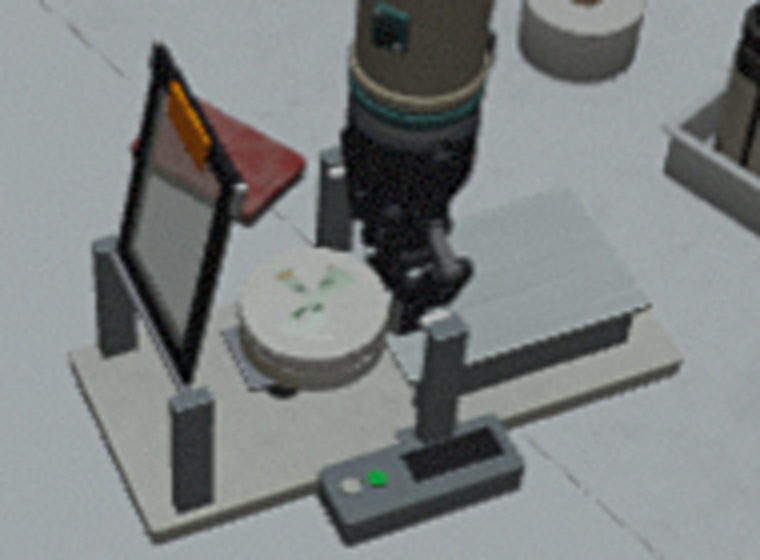

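View pics/6_wrist.png

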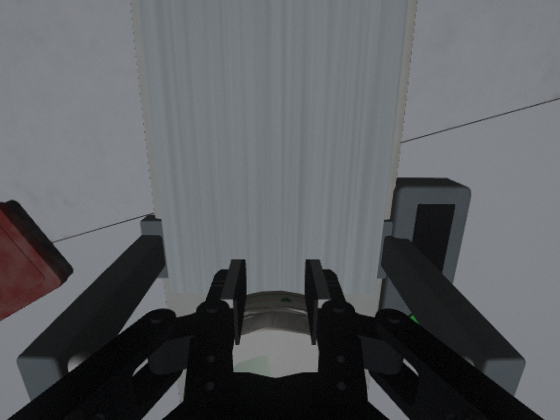

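```bash
python3 -m crank '[[-0.003,0,0,0,0.03],[-0.006,0,0,0,0.03],[-0.009,0,0,0,0.03],[-0.012,0,0,0,0.03],[-0.015,0,0,0,0.03],[-0.018,0,0,0,0.03],[-0.02,0,0,0,0.03],[-0.02,0,0,0,0.03],[-0.02,0,0,0,0.03]]'; python3 look.py 7 wrist scene top;python3 an.py 7
python3 - <<'E'
import cv2
f=cv2.imread("pics/7_scene.png")[130:270,220:410]; cv2.imwrite("pics/7_sc.png",cv2.resize(f,None,fx=4,fy=4,interpolation=cv2.INTER_CUBIC))
E
```

```text
clock: 8.98
ee_pos: [0.561, 0.0573, 0.0614]
ee_rot: [-3.141, 0.0, -1.855]
contact_force: [0.1, -0.6, -1.1]
finger_gap: 0.352
8.9833 [ 0.326  0.879 -0.784  1.88   0.889  0.775  1.896] [0.561  0.0573 0.0614] [-180.     0.  -106.3] [ 0.1 -0.6 -1.1] 0.352
tcp [[-4.7 -0.5 61.3]] yaw err -0.13
66 3057 [-82.  79.] [-29.   7.]
78 3774 [-82.  79.] [-29.   7.]
90 4244 [-82.  79.] [-29.   7.]
102 5598 [-82.  79.] [-29.   2.]
114 12983 [-82.  79.] [-29.   8.]
126 14970 [-82.  80.] [-29.   8.]
138 13414 [-61.  61.] [-21.  -0.]
150 3422 [-64.  63.] [-24. -14.]
wrist pot pts 3199 [[9.5, -18.8, 91.2], [20.1, -0.1, 92.6], [32.4, 18.6, 93.8]]
scene pot pts 933 [[0.3, -39.2, 86.6], [49.1, 5.7, 92.4], [92.5, 45.6, 96.9]]
top pot pts 787 [[23.0, -43.5, 88.3], [56.8, -2.1, 93.3], [91.8, 40.9, 97.6]]
```

View pics/7_sc.png

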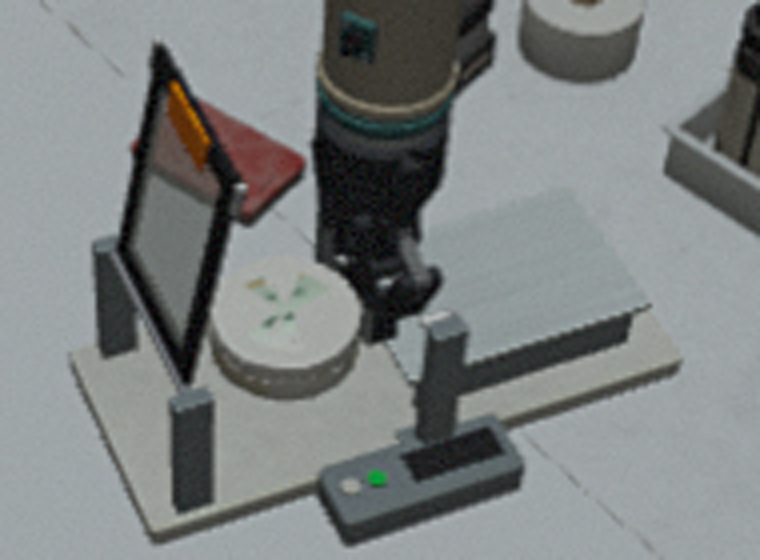

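```bash
python3 -m crank '[[0.01,0,0,0,0.03],[0.025,0,0,0,0.03],[0.045,0,0,0,0.03],[0.06,0,0,0,0.03],[0.065,0,-0.03,0,0.03],[0.065,0,-0.06,0,0.03],[0.065,0,-0.1,0,0.02],[0.065,0,-0.14,0,0.01],[0.065,0,-0.18,0,0],[0.065,0,-0.21,0,0],[0.065,0,-0.24,0,0],[0.065,0,-0.24,0,0]]'; python3 look.py 8 wrist scene
python3 - <<'E'
import sys; sys.argv=["x","8"]
sys.path.insert(0,".")
from h import *; from fit2 import S
import pickle
cs=pickle.load(open("c8.pkl","rb")); p=np.load("pose.npy")
f=cs["scene"]["frame"][130:270,220:410]; cv2.imwrite("pics/8_sc.png",cv2.resize(f,None,fx=4,fy=4,interpolation=cv2.INTER_CUBIC))
for n in cs:
  Q=S(cloud(cs[n]).reshape(-1,3),p)*1000; Q=Q[np.isfinite(Q[:,0])]
  m=(Q[:,2]>87)&(Q[:,2]<97)&(abs(Q[:,1])<57)&(Q[:,0]>-30)&(Q[:,0]<105); v=Q[m]
  print(n,len(v),np.percentile(v,[1,50,99],axis=0).round(1).tolist(), np.percentile(v,[1,99],axis=0).mean(0))
  A=np.c_[v[:,:2],np.ones(len(v))]; print("tilt",np.linalg.lstsq(A,v[:,2],rcond=None)[0].round(4))
E
```

```text
clock: 10.13
ee_pos: [0.5452, -0.005, 0.307]
ee_rot: [-3.132, 0.003, -1.856]
contact_force: [0.7, 0.9, 0.8]
finger_gap: -0.005
10.1333 [ 0.619  0.57  -1.057  1.701  0.537  1.181  2.278] [ 0.5452 -0.005   0.307 ] [-179.5    0.2 -106.4] [0.7 0.9 0.8] -0.005
wrist 1660 [[6.5, -42.2, 87.6], [28.5, 5.3, 92.4], [66.6, 42.9, 94.3]] [36.5415424   0.39926993 90.90785017]
tilt [1.7600e-02 0.0000e+00 9.1735e+01]
scene 867 [[7.5, -40.0, 87.6], [50.1, 4.2, 92.3], [92.1, 46.2, 96.5]] [49.79840773  3.08945434 92.0275669 ]
tilt [-3.00000e-04 -6.80000e-03  9.23333e+01]
```

View pics/8_wrist.png

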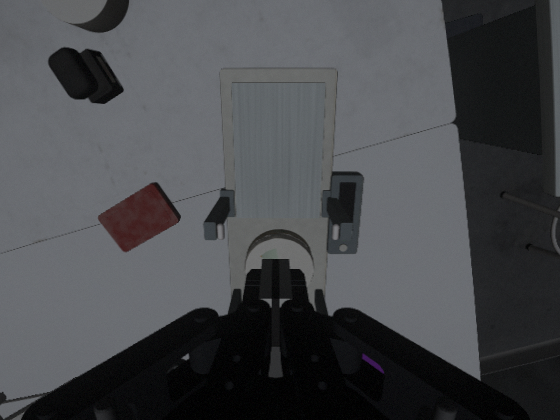

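View pics/8_sc.png

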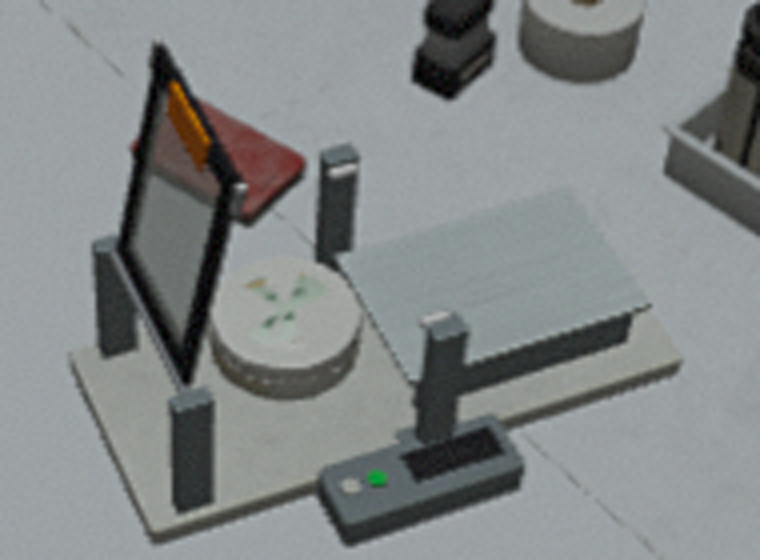

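```bash
python3 -m crank '[[0,0,-0.02,0,0],[-0.015,0,-0.028,0,0],[-0.035,0.001,-0.028,0,0],[-0.057,0.002,-0.028,0,0],[-0.08,0.003,-0.028,0,0],[-0.103,0.003,-0.028,0,0],[-0.126,0.003,-0.028,0,0],[-0.149,0.003,-0.028,0,0],[-0.172,0.003,-0.028,0,0],[-0.193,0.003,-0.028,0,0],[-0.21,0.003,-0.028,0,0],[-0.21,0.003,-0.028,0,0]]'; python3 look.py 9 wrist scene;python3 an.py 9 | head -1
python3 - <<'E'
import cv2
f=cv2.imread("pics/9_scene.png")[60:270,200:410]; cv2.imwrite("pics/9_sc.png",cv2.resize(f,None,fx=2.8,fy=2.8,interpolation=cv2.INTER_CUBIC))
E
```

```text
clock: 11.23
ee_pos: [0.5977, 0.2004, 0.3272]
ee_rot: [3.138, 0.001, -1.85]
contact_force: [-0.9, -0.6, 0.4]
finger_gap: 0.003
11.2333 [ 0.164  0.676 -0.987  1.424  0.562  1.342  2.015] [0.5977 0.2004 0.3272] [ 179.8    0.  -106. ] [-0.9 -0.6  0.4] 0.003
tcp [[139.7   2.8 327.4]] yaw err -0.05
```

View pics/9_wrist.png

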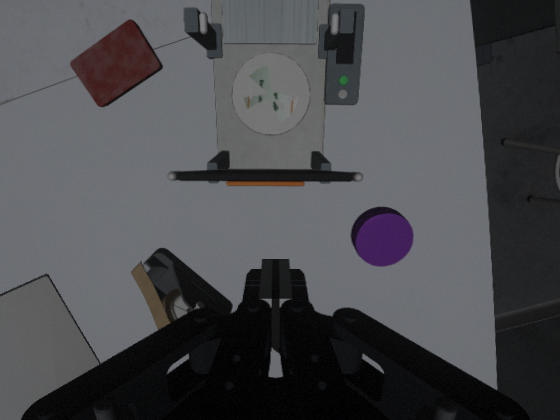

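View pics/9_sc.png

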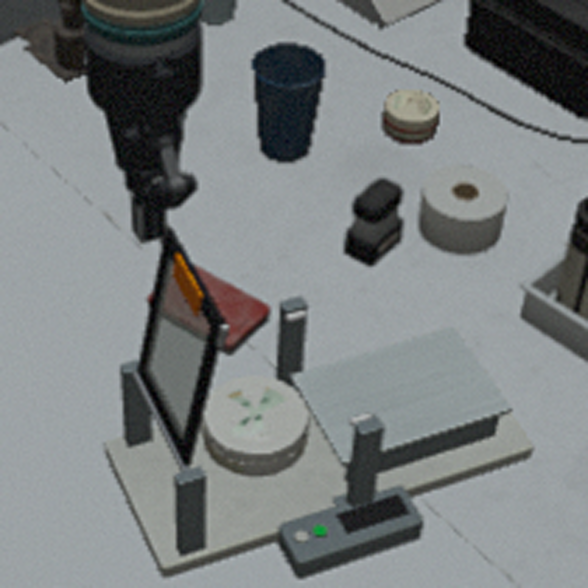

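Run:
```python
from h import *; from fit2 import S
import pickle
c=pickle.load(open("c9.pkl","rb"))["wrist"]; p=np.load("pose.npy")
print(c["cx"],c["cy"])
Q=S(cloud(c).reshape(-1,3),p).reshape(420,560,3)*1000
hsv=cv2.cvtColor(c["frame"],cv2.COLOR_BGR2HSV)
o=(hsv[...,0]>8)&(hsv[...,0]<20)&(hsv[...,1]>150)&(np.arange(420)[:,None]<200)&(np.arange(420)[:,None]>170)
v=Q[o]; print("orange",o.sum(),np.percentile(v,[3,50,97],axis=0).round(1).tolist())
R=Q.reshape(-1,3);R=R[np.isfinite(R[:,0])]
def sel(x0,x1,y,z0,z1):
    m=(R[:,0]>x0)&(R[:,0]<x1)&(abs(R[:,1])<y)&(R[:,2]>z0)&(R[:,2]<z1); return R[m]
v=sel(-20,105,57,86,98); print("pot",np.percentile(v,[1,50,99],axis=0).round(1).tolist(),np.percentile(v,[1,99],axis=0).mean(0).round(1),"tilt",np.linalg.lstsq(np.c_[v[:,:2],np.ones(len(v))],v[:,2],rcond=None)[0].round(4))
v=sel(80,130,70,240,300); print("cover edge",np.percentile(v,[1,50,99],axis=0).round(1).tolist())
v=sel(-50,10,95,122,140); print("posts",np.percentile(v,[1,50,99],axis=0).round(1).tolist())
for a in ((223,42),(328,42),(214,20),(328,20)): print(a,S(atz(c,[a[0]],[a[1]],.06),p)*1000)
# circle fit on lid
g=cv2.GaussianBlur(c["frame"],(3,3),0); print("ellipse centre guess",S(atz(c,[271.5],[94],.091),p)*1000)
cv2.imwrite("pics/9_c.png",cv2.resize(c["frame"][0:200,160:400],None,fx=3,fy=3,interpolation=cv2.INTER_CUBIC))
```

```text
275.1124185979229 211.5530872866099
orange 318 [[108.3, -24.8, 271.6], [109.4, -0.5, 273.4], [110.8, 21.2, 274.8]]
pot [[9.8, -41.4, 89.9], [49.5, 0.4, 92.5], [91.7, 41.0, 94.5]] [50.8 -0.2 92.2] tilt [-8.00000e-04 -1.60000e-03  9.24941e+01]
cover edge [[102.6, -62.2, 256.7], [105.8, -1.2, 272.9], [110.9, 58.2, 274.8]]
posts [[-27.5, -83.2, 122.8], [-15.8, -62.1, 127.8], [-5.6, 79.9, 130.5]]
(223, 42) [[ -9.65768865 -56.3354964   60.        ]]
(328, 42) [[-10.06817636  67.25588787  60.        ]]
(214, 20) [[-33.02033513 -65.79858225  60.        ]]
(328, 20) [[-33.39220107  66.14223148  60.        ]]
ellipse centre guess [[49.53866349  0.94369808 91.        ]]
```

View pics/9_c.png

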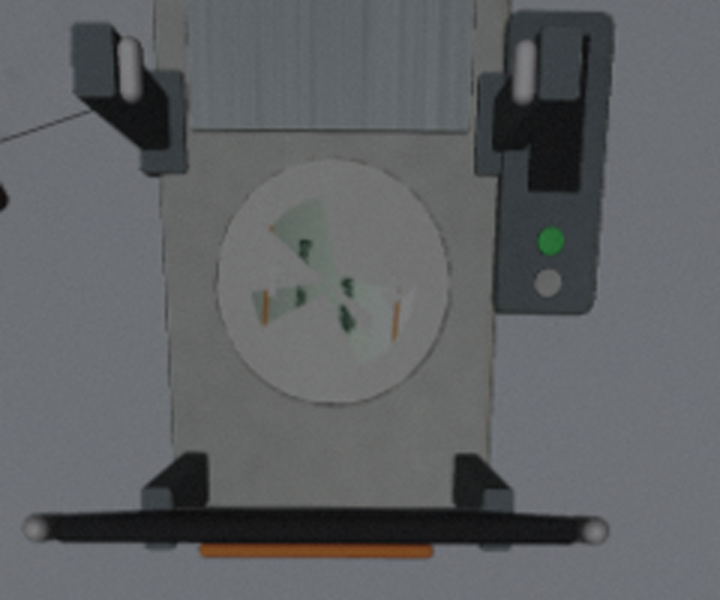

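```bash
python3 -m crank '[[0,-0.001,0.015,0,0],[0,-0.002,0.035,0,0],[0,-0.003,0.055,0,0],[0,-0.004,0.067,0,0],[0,-0.004,0.07,0,0],[0,-0.004,0.07,0,0],[0,-0.004,0.07,0,0]]'
cat > st.py <<'E'
from h import *; from fit2 import S
s=get_state(); p=np.load("pose.npy"); t=(S([s["ee_pos"]],p)*1000)[0]
c,n=np.cos(p[2]),np.sin(p[2]); F=s["contact_force"]; 
print(round(s["clock"],2),"tcp",t.round(1),"yawerr",(np.degrees(s["ee_rot"][2]-p[2])+180).round(2),"F_scale",np.round([c*F[0]+n*F[1],-n*F[0]+c*F[1],F[2]],1),"q",s["qpos"].round(2))
r=149.
for a in (1.39,1.3,1.2,1.1,1.0,.9,.8,.7,.6,.5,.4,.3,.2,.15,.1,.05,.02):
    print(a,np.round([ (135-r*np.cos(a)+6*np.sin(a)+11-t[0]),115+r*np.sin(a)+6*np.cos(a)-t[2]],1),end=" ")
E
python3 st.py
```

```text
clock: 11.92
ee_pos: [0.6029, 0.1956, 0.26]
ee_rot: [-3.141, 0.001, -1.856]
contact_force: [0.2, 0.5, 0.1]
finger_gap: -0.001
11.92 tcp [140.2  -2.1 260. ] yawerr -0.16 F_scale [ 0.6 -0.   0.1] q [ 0.16  0.73 -0.95  1.51  0.62  1.22  1.97]
1.39 [-15.1   2.7] 1.3 [-28.3   0.2] 1.2 [-42.6  -3.9] 1.1 [-56.4  -9.5] 1.0 [-69.7 -16.4] 0.9 [-82.1 -24.5] 0.8 [-93.7 -33.9] 0.7 [-104.3  -44.4] 0.6 [-113.8  -55.9] 0.5 [-122.1  -68.3] 0.4 [-129.1  -81.4] 0.3 [-134.8  -95.2] 0.2 [-139.  -109.5] 0.15 [-140.6 -116.8] 0.1 [-141.9 -124.1] 0.05 [-142.7 -131.5] 0.02 [-143.1 -136. ]
```

```bash
python3 -m crank '[[0.008,0.001,0,0,0],[0.016,0.001,-0.001,0,0],[0.024,0.001,0,0,0],[0.032,0.001,0.001,0,0],[0.04,0.001,0.003,0,0],[0.048,0.001,0.006,0,0],[0.056,0.001,0.0095,0,0],[0.063,0.001,0.013,0,0],[0.07,0.001,0.0165,0,0],[0.076,0.001,0.0205,0,0],[0.082,0.001,0.0245,0,0],[0.082,0.001,0.0245,0,0]]'; python3 st.py; python3 look.py 10 wrist scene
python3 - <<'E'
import cv2
f=cv2.imread("pics/10_scene.png")[60:270,200:410]; cv2.imwrite("pics/10_sc.png",cv2.resize(f,None,fx=2.8,fy=2.8,interpolation=cv2.INTER_CUBIC))
E
```

```text
clock: 12.92
ee_pos: [0.578, 0.1154, 0.2336]
ee_rot: [3.14, -0.002, -1.857]
contact_force: [0.4, -0.8, 0.3]
finger_gap: -0.004
12.92 tcp [ 56.3  -0.5 233.6] yawerr -0.21 F_scale [-0.6 -0.6  0.3] q [ 0.32  0.71 -0.96  1.67  0.64  1.11  2.03]
1.39 [68.8 29.1] 1.3 [55.6 26.6] 1.2 [41.3 22.5] 1.1 [27.5 16.9] 1.0 [14.3 10.1] 0.9 [1.8 1.9] 0.8 [-9.8 -7.5] 0.7 [-20.4 -18. ] 0.6 [-29.9 -29.5] 0.5 [-38.2 -41.9] 0.4 [-45.2 -55. ] 0.3 [-50.9 -68.8] 0.2 [-55.1 -83.1] 0.15 [-56.7 -90.4] 0.1 [-57.9 -97.7] 0.05 [ -58.8 -105.1] 0.02 [ -59.1 -109.6] 12.9167 [ 0.318  0.705 -0.963  1.671  0.636  1.113  2.026] [0.578  0.1154 0.2336] [ 1.799e+02 -1.000e-01 -1.064e+02] [ 0.4 -0.8  0.3] -0.004
```

View pics/10_sc.png

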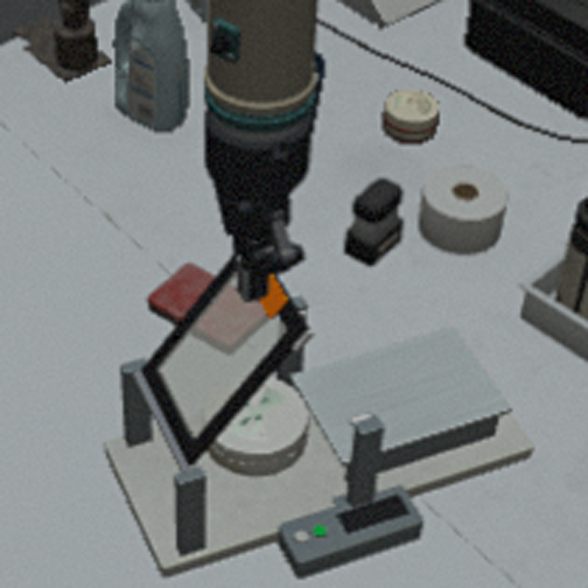

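View pics/10_wrist.png

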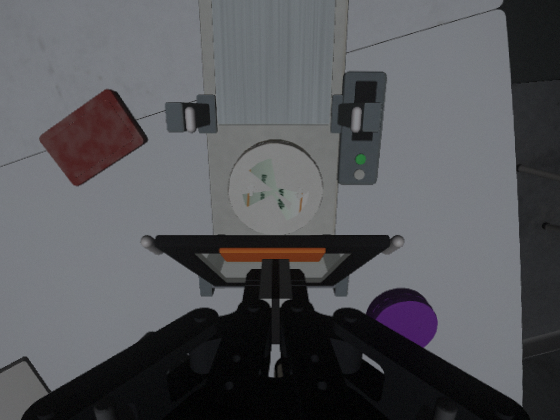

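```bash
python3 -m crank '[[0.007,0,0.001,0,0],[0.0125,0,0.0045,0,0],[0.018,0,0.01,0,0],[0.0235,0,0.0155,0,0],[0.0285,0,0.021,0,0],[0.033,0,0.027,0,0],[0.0375,0,0.0335,0,0],[0.0415,0,0.04,0,0],[0.0455,0,0.0465,0,0],[0.049,0,0.0535,0,0],[0.052,0,0.0605,0,0],[0.0545,0,0.0675,0,0]]'; python3 st.py; python3 look.py 11 wrist scene
python3 - <<'E'
import cv2
f=cv2.imread("pics/11_scene.png")[60:270,200:410]; cv2.imwrite("pics/11_sc.png",cv2.resize(f,None,fx=2.8,fy=2.8,interpolation=cv2.INTER_CUBIC))
E
```

```text
clock: 14.02
ee_pos: [0.5632, 0.0645, 0.1666]
ee_rot: [-3.142, -0.001, -1.855]
contact_force: [-0.5, -1.0, 3.4]
finger_gap: 0.002
14.02 tcp [  3.2  -0.5 166.6] yawerr -0.14 F_scale [-1.   0.2  3.4] q [ 0.39  0.75 -0.92  1.8   0.72  0.96  2.02]
1.39 [121.9  96.1] 1.3 [108.7  93.6] 1.2 [94.4 89.5] 1.1 [80.5 83.9] 1.0 [67.3 77. ] 0.9 [54.8 68.9] 0.8 [43.3 59.5] 0.7 [32.7 49. ] 0.6 [23.2 37.5] 0.5 [14.9 25.1] 0.4 [ 7.9 12. ] 0.3 [ 2.2 -1.8] 0.2 [ -2.1 -16.1] 0.15 [ -3.7 -23.4] 0.1 [ -4.9 -30.7] 0.05 [ -5.8 -38.1] 0.02 [ -6.1 -42.6] 14.0167 [ 0.389  0.752 -0.917  1.804  0.724  0.961  2.016] [0.5632 0.0645 0.1666] [-180.    -0.  -106.3] [-0.5 -1.   3.4] 0.002
```

View pics/11_sc.png

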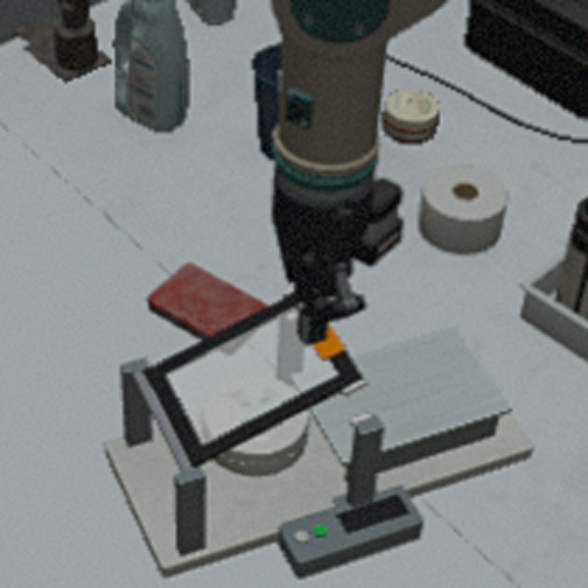

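View pics/11_wrist.png

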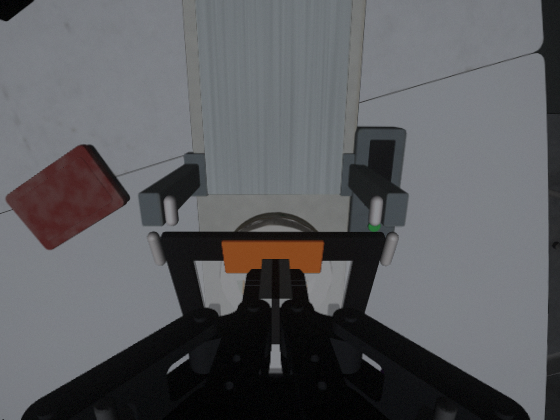

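```bash
python3 -m crank '[[0.003,0,0.006,0,0],[0.005,0,0.011,0,0],[0.007,0,0.016,0,0],[0.009,0,0.021,0,0],[0.01,0,0.026,0,0],[0.0105,0,0.03,0,0],[0.011,0,0.034,0,0],[0.011,0,0.038,0,0],[0.011,0,0.042,0,0],[0.011,0,0.045,0,0],[0.011,0,0.046,0,0],[0.011,0,0.046,0,0]]'; python3 st.py|head -1; python3 look.py 12 wrist scene
python3 - <<'E'
import cv2
f=cv2.imread("pics/12_scene.png")[60:270,200:410]; cv2.imwrite("pics/12_sc.png",cv2.resize(f,None,fx=2.8,fy=2.8,interpolation=cv2.INTER_CUBIC))
E
```

```text
clock: 15.12
ee_pos: [0.56, 0.0537, 0.1211]
ee_rot: [3.141, -0.002, -1.856]
contact_force: [0.2, -0.6, 1.9]
finger_gap: -0.003
15.12 tcp [ -8.   -0.5 121.1] yawerr -0.15 F_scale [-0.6 -0.4  1.9] q [ 0.38  0.8  -0.87  1.85  0.79  0.88  1.97]
15.1167 [ 0.379  0.803 -0.866  1.851  0.795  0.878  1.973] [0.56   0.0537 0.1211] [ 1.800e+02 -1.000e-01 -1.063e+02] [ 0.2 -0.6  1.9] -0.003
```

View pics/12_wrist.png

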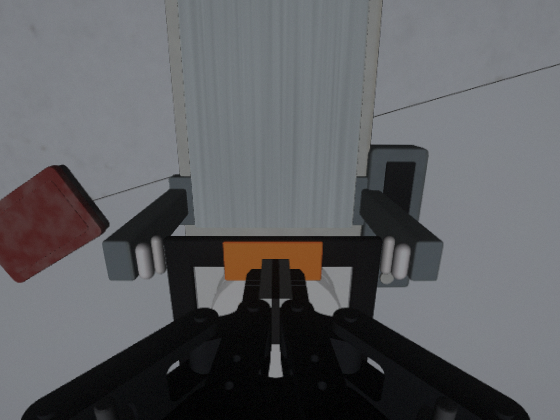

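```bash
python3 -m crank '[[0.001,0,0.001,0,0],[0.002,0,0.002,0,0],[0.002,0,0.003,0,0],[0.002,0,0.003,0,0]]'; python3 st.py|head -1
```

```text
clock: 15.55
ee_pos: [0.5602, 0.0536, 0.1205]
ee_rot: [-3.14, 0.001, -1.855]
contact_force: [-3.9, -1.6, 18.3]
finger_gap: 0.003
15.55 tcp [ -8.   -0.6 120.5] yawerr -0.1 F_scale [-2.6  3.3 18.3] q [ 0.38  0.8  -0.87  1.85  0.8   0.87  1.97]
```

```bash
python3 -m crank '[[0,0,0,0,0],[0,0,-0.004,0,0],[0,0,-0.01,0,0],[0,0,-0.02,0,0],[0,0,-0.04,0,0],[0,0,-0.07,0,0],[0,0,-0.1,0,0],[0,0,-0.13,0,0],[0,0,-0.16,0,0],[0.02,0,-0.18,0,0],[0.04,0,-0.18,0,0],[0.05,0,-0.18,0,0]]'; python3 st.py|head -1; python3 look.py 13 wrist scene top
python3 - <<'E'
import sys; sys.path.insert(0,".")
from h import *; from fit2 import S
import pickle
f=cv2.imread("pics/13_scene.png")[100:270,200:410]; cv2.imwrite("pics/13_sc.png",cv2.resize(f,None,fx=3.5,fy=3.5,interpolation=cv2.INTER_CUBIC))
cs=pickle.load(open("c13.pkl","rb")); p=np.load("pose.npy")
for n in cs:
  c=cs[n]; Q=S(cloud(c).reshape(-1,3),p)*1000
  hsv=cv2.cvtColor(c["frame"],cv2.COLOR_BGR2HSV).reshape(-1,3)
  m=(abs(Q[:,0]+10)<30)&(abs(Q[:,1])<40)&(hsv[:,0]>4)&(hsv[:,0]<22)&(hsv[:,1]>150); 
  if m.sum()>5: print(n,"tab",m.sum(),np.median(Q[m],0).round(1))
  m=(Q[:,0]>-24)&(Q[:,0]<128)&(abs(Q[:,1])<58)&(abs(Q[:,1])>49)&(Q[:,2]>100)&(Q[:,2]<150); v=Q[m]
  if m.sum()>50: 
    A=np.polyfit(v[:,0]-135,v[:,2],1); print(n,"frame",m.sum(),A,"angle",-A[0])
E
```

```text
clock: 16.55
ee_pos: [0.5456, 0.0025, 0.2995]
ee_rot: [-3.14, -0.001, -1.857]
contact_force: [0.1, -1.4, -1.1]
finger_gap: -0.001
16.55 tcp [-61.2  -0.9 299.5] yawerr -0.24 F_scale [-1.4 -0.5 -1.1] q [ 0.6   0.58 -1.05  1.7   0.55  1.18  2.25]
16.55 [ 0.599  0.584 -1.054  1.704  0.548  1.18   2.253] [0.5456 0.0025 0.2995] [-1.799e+02 -1.000e-01 -1.064e+02] [ 0.1 -1.4 -1.1] -0.001
wrist tab 865 [-16.1  -1.2 123.2]
wrist frame 1087 [-7.88193596e-03  1.19010845e+02] angle 0.0078819359617782
scene tab 135 [-15.3   1.6 123.4]
scene frame 374 [-1.22451174e-02  1.18168955e+02] angle 0.012245117352009527
top tab 131 [-15.6  -4.3 124.3]
top frame 337 [-1.04629501e-02  1.19649739e+02] angle 0.010462950092814073
```

View pics/13_sc.png

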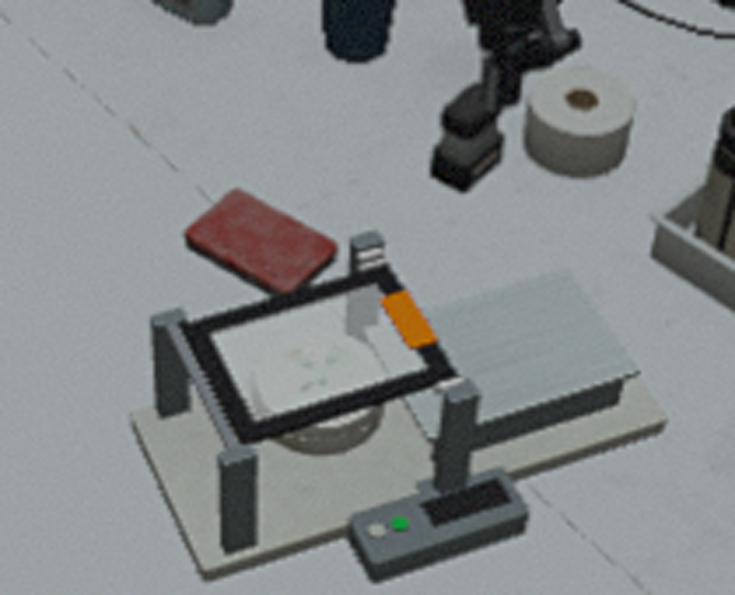

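View pics/13_wrist.png

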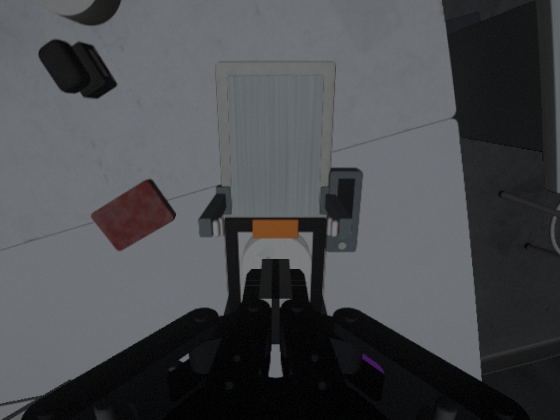

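```bash
python3 -m crank '[[0,0,0,0,0],[0,0,0,0,0],[0,0,0,0,0],[0,0,0,0,0],[0,0,0,0,0],[0,0,0,0,0]]'; python3 look.py 14 scene top
python3 - <<'E'
from h import *; from fit2 import S
import pickle
a=pickle.load(open("c0.pkl","rb"));b=pickle.load(open("c14.pkl","rb")); p=np.load("pose.npy")
for t in ("stamp","ink_tin","bottle","cover_tab","pot"):
    for n in ("scene","top"):
        print(t,n,[(np.round(x["xy"]).tolist(),round(x["p"],2)) for x in pinpoint(t,n)[:2]])
d=cv2.absdiff(cv2.GaussianBlur(a["scene"]["frame"],(5,5),0),cv2.GaussianBlur(b["scene"]["frame"],(5,5),0)).max(2)
cv2.imwrite("pics/14_d.png",cv2.addWeighted(b["scene"]["frame"],.5,cv2.merge([d*0,d*0,cv2.convertScaleAbs(d,alpha=4)]),1,0))
c=b["scene"];Q=S(cloud(c).reshape(-1,3),p)*1000
hsv=cv2.cvtColor(c["frame"],cv2.COLOR_BGR2HSV).reshape(-1,3)
m=(Q[:,0]>-24)&(Q[:,0]<128)&(abs(Q[:,1])<58)&(abs(Q[:,1])>49)&(Q[:,2]>100)&(Q[:,2]<150); v=Q[m]; print("angle",-np.polyfit(v[:,0]-135,v[:,2],1)[0])
f=c["frame"][180:240,250:340]; cv2.imwrite("pics/14_p.png",cv2.resize(cv2.convertScaleAbs(f,alpha=1.3),None,fx=8,fy=8,interpolation=cv2.INTER_CUBIC))
o=[]
for t in np.linspace(0,2*np.pi,73):
    x,y=.05+.045*np.cos(t),.045*np.sin(t); C,s=np.cos(p[2]),np.sin(p[2]); o.append(proj(c,[p[0]+C*x-s*y,p[1]+s*x+C*y,.091])[0])
g=cv2.imread("pics/14_p.png"); cv2.polylines(g,[((np.array(o)-[250,180]+.5)*8).astype(np.int32)],True,(0,0,255),1); cv2.imwrite("pics/14_p.png",g)
E
```

```text
clock: 17.2
ee_pos: [0.5456, 0.005, 0.2982]
ee_rot: [3.141, 0.0, -1.855]
contact_force: [-0.3, 0.1, -0.7]
finger_gap: 0.001
17.2 [ 0.595  0.587 -1.054  1.704  0.548  1.179  2.251] [0.5456 0.005  0.2982] [ 180.     0.  -106.3] [-0.3  0.1 -0.7] 0.001
stamp scene [([331.0, 151.0], 0.79)]
stamp top [([390.0, 177.0], 0.93)]
ink_tin scene [([272.0, 172.0], 0.74)]
ink_tin top [([321.0, 168.0], 0.89)]
bottle scene [([173.0, 272.0], 0.83)]
bottle top [([178.0, 211.0], 0.66)]
cover_tab scene [([316.0, 190.0], 0.77)]
cover_tab top [([306.0, 241.0], 0.62), ([389.0, 176.0], 0.56)]
pot scene [([288.0, 214.0], 0.76)]
pot top [([191.0, 273.0], 0.94)]
angle 0.01281635130030165
```

View pics/14_d.png

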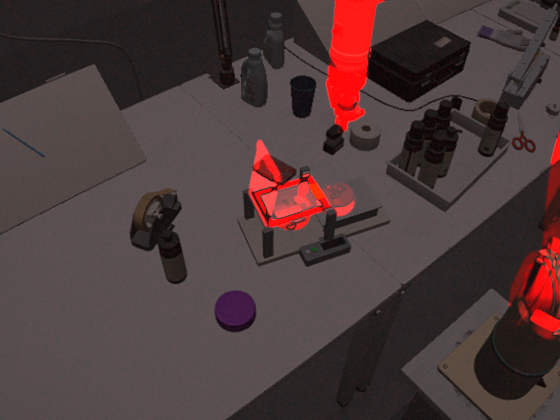

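View pics/14_p.png

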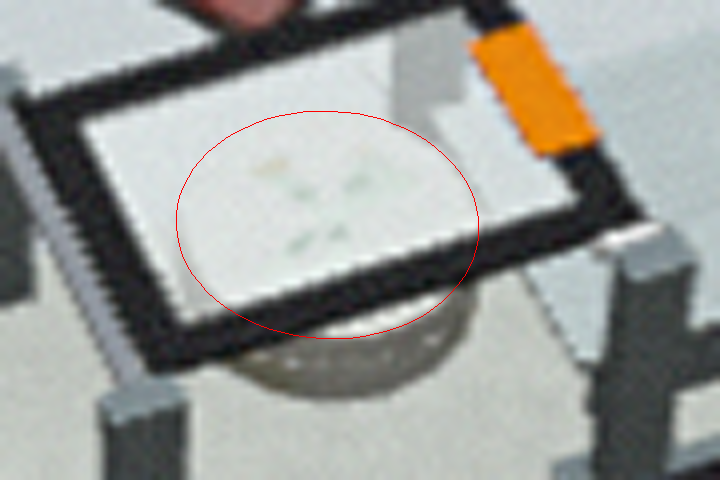

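```bash
python3 -c "from workcell import *; print(finish_job())"
```

```text
the job is handed in; nothing more can be done
None
```

The pot is on the weighing pan, the draught cover is clicked shut, and I handed the job in at about 18 s on the clock.

**Pot:** I pushed the white-lidded pot low on its side with two fingers, along the deck and across the gap, without lifting it. The wrist camera, the overhead scene camera and the finger position put it at about (50, 0) mm in the scale's frame, within 2–3 mm of the pan's centre. It stood level. That was measured before closing the cover. Afterwards, its outline seen through the clear panel still matched that spot.

**Cover:** I swung it down with the closed fingertips and pressed the orange tab until it met a firm stop at about 18 N, then let go. After release its angle read about 0.01 rad in all three views. It still read about 0.013 rad 0.6 s later, so the catches hold it.

**Surroundings:** Comparing the scene picture with the first one shows changes only at the arm, the cover and the pot. The stamp, tin, bottle and purple look-alike have not moved. The arm was parked clear of everything, reading about zero force.

**Checks that disagreed:**
- **Scale position:** the top camera placed the scale a few millimetres and about 1.5° away from the other two views. I relied mainly on the wrist and scene views.
- **Depth readings:** these came out about 2 mm high throughout.
- **Pot in the top view:** at the end the network there reported only the purple look-alike, so that view confirmed nothing about the pot.

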